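# Hold the dish clamp open on the imager's drawer

## Robot

A 7-joint arm with a two-finger parallel gripper is mounted at the origin on a cart in front of the work surface, level with it; the furniture and walls round the work are solid. World frame = base frame: x ahead of the robot, y to its left, z up, the work surface at z = 0. Lengths are in m, angles in rad, forces in N, time in s.
With the tool pointing down it reaches from about 0.4 to 0.85 m from the base axis. Payload 10.4 kg.
Tool frame: the origin (TCP) lies midway between the tips of the shut fingers; the grasp point (between the pads) lies 19 mm behind it (manip.tcp_to_grasp is the distance from the TCP to the grasp point, in m); z points along the fingers, y is the line along which they close (so a half turn about z gives the same grasp; the last joint's range is limited). The gripper opens to 85 mm and grips with 20 to 120 N. Pads are 22 mm wide; open, the fingers measure 114 mm over their backs; the gripper's body (76 mm by 85 mm) begins 54 mm behind the grasp point. The pads swing forward as they close: fully open they stand 13 mm farther back than shut.
Start: joints at [-1.171, 0.332, -0.065, 1.46, 0.022, 1.35, -0.088], TCP at [0.256, 0.57, 0.205] pointing down, gripper open.
Joint ranges: [-2.6, 2.6], [-0.5, 2.12], [-1.47, 1.34], [0.16, 2.42], [-1.27, 4.41], [0.06, 2.06], [-2.6, 2.6]. Speed limits (rad/s): [2.22, 2.22, 2.79, 2.79, 3.14, 3.14, 3.14].

## Interface

Orientations are given as a unit quaternion [x, y, z, w].
In Python, from workcell import manip gives the robot as it stands.
- The arm moves only by the shell command python3 -m jog 'ROWS' [FORCE]. ROWS is a JSON object of lists of equal length, an entry for each row: "offset": the shift along the world's x, y, z in m, a list of three; "yaw": the turn about the world's z in degrees; "jaw": the closure, from 0 (fully open) to 1 (shut). A call has 1 to 20 rows; each row shifts and turns the commanded pose from where the row before left it; what a row does not reach is not made up. A row lasts 1/12 s, in which the tool goes at most 41.7 mm and 7.16 degrees, less where a joint would pass 70% of its speed; a pose out of reach is approached as far as the arm can. A call is refused whole if a number of a shift passes 0.0417 or a number of a turn 7.16, either way. A call with a gripper value outside its range is refused whole. The fingers move at their own pace and stop on an object; FORCE is the grip in N (left out, the last holds). Time passes only in rows, so rows that do not move let the fingers close. It gives the time, the measured TCP pose, the force, the opening and the grip force at its end, in the units of the state.
- manip.get_obs(): the state, without advancing time (a new reading comes with each control period).
- manip.camera(name): name is "scene" or "top" or "wrist"; returns a dict with "frame" (400x640x3 uint8, red, green, blue), "camera_matrix" (3x3 intrinsics, pixels), "eye" and "attitude" of the camera in the world; the wrist camera has in their place "hand_eye" (4x4, takes a point from camera to tool coordinates, whose origin is the TCP and whose axes are the flange's). Camera axes: x right, y up, looking along -z (the intrinsics and any distortion apply to the point x, -y, -z); pixel columns grow to the right and rows downward; lengths in m; the calibration is good to about 2 mm. A picture is of the moment at which its call begins: read the wrist's pose just before it. There is no depth.
- manip.hand_in(): hands the job in; it is judged then, once.
Trained networks look in a picture, given as the dict that the camera call returned (one of the last four; its "shot" number tells which), for a name from the list of things; names that differ only in an ending like _2 or _b are one class to them, and where a whole thing is asked for, a point or a joint stands for the part that bears it (a point fixed in the world has none). Each returns a list of dicts, best first, with "score" (0 to 1); they miss things now and then, are a little off and sometimes report something else, mostly with a low value. They report only what shows in the picture. A call takes as long as a camera call.
- manip.masks_of(picture, name): "region" (400x640 bool, what is visible of it).
- manip.tip_of(picture, name): "at" ([x, y, z] in m, in world coordinates, good to about 4 mm: a listed point, or the origin of a listed thing).
The state is a dict: "clock": time; "joint_pos": joint angles; "joint_velocities": joint speeds; "tau": joint torques, N m; "position": TCP position; "ee_rot": TCP orientation; "ft_force": force on the tool from outside, world axes, zero at the start; "torque": the same for the moment, N m; "grip_width": opening from 0.0 (shut) to 1.0 (fully open); "grasp_force": force on a finger pad.
Only numpy, scipy, OpenCV 4.12 (cv2) and the standard library are available. Lean on these libraries where they do the work, as an engineer would, in place of code of your own. Each camera call takes 0.05 s, during which the arm holds its last target. There are 200 camera calls.

## Task

Pull the drawer of the low white dish imager out to its stop, then with the fingers press the large round clamp release on the drawer straight down by about half of its 16 mm stroke and keep it there, so that the jaws stay open for me to take the dish out: finish while still holding it down, with the drawer fully out. Never push the release to the bottom, do not press the small square key beside it, and leave the bottle, timer and marker where they are.

Things in the scene. Friction and masses are not known exactly. Their poses are not given: they have to be found in the camera images.
- imager: dish imager, a low white box 180 x 200 x 85 mm (x, y, z) fixed to the worktop; origin at the centre of its underside; its own -x side is the front, with a drawer that slides out along its own -x. A fixed microscope 0.42 m tall stands to its right, round x 0.51, y -0.54 (0.40 to 0.64, -0.42 to -0.66), in the way of a low straight swing from the right; a tall monitor stands to its left
- drawer (a joint): travel of the imager's drawer in m: 0 closed, 0.12 at its stop (pulled out along the imager's -x). 3 N of friction; stays where it is left. Its front panel is 176 mm wide, 8 mm thick, the top edge 64 mm above the worktop; the tray behind it, 150 mm wide, carries the release, the key and behind them a 60 mm dish (top 39 mm above the worktop) in two steel jaws
- drawer_handle (a point): middle of the drawer's bar handle: aluminium, 10 mm thick, 90 mm long, level, along the imager's y, 48 mm above the worktop; its axis is 45 mm in front of the panel (40 mm clear behind it), with a 10 mm rod to the panel at each end; moves with the drawer. The imager's top is 37 mm above the bar's axis
- release (a joint): travel of the clamp release in m: 0 up, grows as it is pressed straight down, 0.016 at the bottom. A spring pushes it back: 3 N to start it, 7.8 N at half stroke (8 mm), 12.6 N at the bottom; it springs up if let go
- release_top (a point): centre of the flat top of the clamp release, grey, round, 36 mm across, 11 mm thick, on a steel stem over a black collar; 57 mm above the worktop when up; moves with it. It is 32 mm behind the outer face of the drawer's front panel, 37 mm to the imager's +y of the middle; hidden in the housing until the drawer is out
- key (a joint): travel of the small square key in m: 0 up, 0.006 pressed; to be left alone
- key_top (a point): centre of the top of the square key (18 x 18 mm, 44 mm above the worktop), at the same depth on the drawer as the release but 37 mm to the imager's -y of the middle
- wash_bottle: white wash bottle with a spout, 53 mm across, 123 mm tall, loose, standing beside the imager's -y side; origin at the centre of its underside
- timer: flat lab timer 66 x 66 x 19 mm, loose, lying to the left of the work; origin at the centre of its underside
- marker: marker pen 138 mm long, 11 mm thick, loose, lying near the imager's +y side; origin at the middle of its underside, its length along its own y

How it is judged:
By the outcome, as a careful person would: the job done as asked, in the order asked, and still so for the second after the job is handed in, while the arm keeps its last pose, push and grip.
It also fails if it takes over 56 s, if anything falls off the work surface, if the arm or the gripper's body presses on something with over 40 N, if the wrist force passes 120 N, or if a joint passes its speed limit or range.

## Working session

There is one attempt and no reset: what is moved stays moved. The work goes in short steps, Python scripts to look and compute and a shell command to move; the robot and the scene stay as the last step left them, time stands still between calls to the robot, and variables do not carry over. Pictures are saved under pics/ and viewed, at most 11 in all, crops included, and the job is handed in when it is done.

```bash
mkdir -p pics; python3 - <<'E'
from workcell import manip
import cv2,numpy as np
o=manip.get_obs()
print({k:np.round(v,3).tolist() for k,v in o.items()})
for c in("scene","top"):
    p=manip.camera(c); cv2.imwrite(f"pics/{c}0.png",p["frame"][:,:,::-1])
    print(c,np.round(p["eye"],3),np.round(p["attitude"],3))
    for n in("imager","drawer_handle","release_top","wash_bottle","timer","marker"):
        print(n,[(np.round(d["at"],3).tolist(),round(d["score"],2)) for d in manip.tip_of(p,n)[:2]])
    r=manip.masks_of(p,"imager")
    if r: cv2.imwrite(f"pics/m_{c}.png",r[0]["region"]*np.uint8(255))
E
```

```text
{'clock': 0.0, 'joint_pos': [-1.171, 0.333, -0.065, 1.461, 0.022, 1.35, -0.089], 'joint_velocities': [-0.0, 0.0, 0.001, -0.001, 0.002, -0.002, -0.0], 'tau': [0.0, -62.542, 0.05, -39.162, 0.016, 0.01, 0.0], 'position': [0.256, 0.57, 0.205], 'ee_rot': [0.21, 0.978, -0.001, -0.0], 'ft_force': [-0.127, -0.197, 0.223], 'torque': [0.012, -0.006, -0.028], 'grasp_force': 0.0, 'grip_width': 1.005}
scene [-0.091 -0.86   0.574] [ 0.491 -0.18  -0.317  0.792]
imager [([0.719, -0.22, 0.0], 0.76)]
drawer_handle [([0.567, -0.194, 0.049], 0.64)]
release_top [([0.647, -0.172, 0.058], 0.45)]
wash_bottle [([0.648, -0.375, 0.0], 0.44)]
timer [([0.461, 0.106, 0.002], 0.8), ([0.716, -0.22, -0.0], 0.61)]
marker [([0.687, -0.083, 0.0], 0.63)]
top [ 0.407 -0.106  1.103] [ 0.057 -0.074 -0.697  0.711]
imager [([0.72, -0.223, -0.001], 0.84)]
drawer_handle [([0.564, -0.191, 0.047], 0.64)]
release_top [([0.648, -0.167, 0.057], 0.63)]
wash_bottle [([0.648, -0.373, 0.001], 0.62)]
timer [([0.461, 0.103, -0.003], 0.62)]
marker [([0.681, -0.089, 0.003], 0.74)]
```

View pics/top0.png

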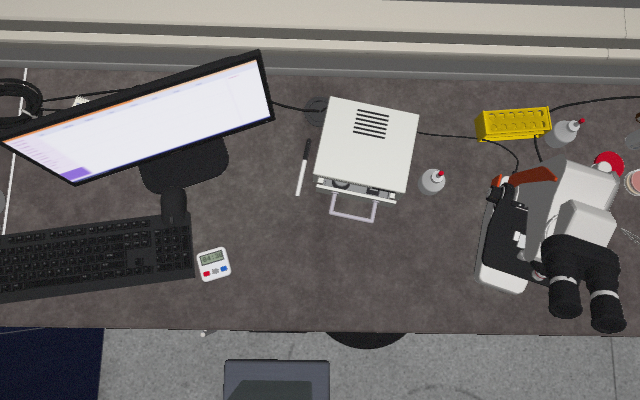

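View pics/scene0.png

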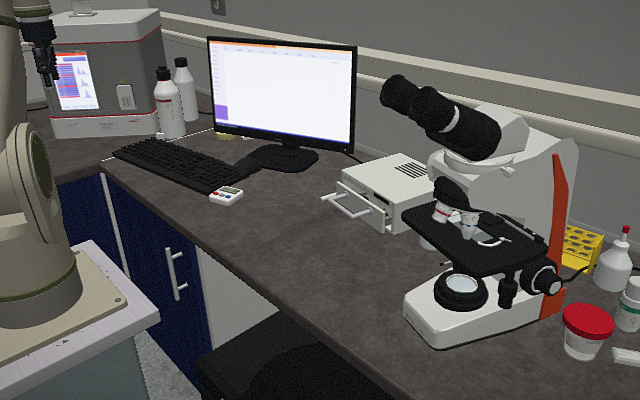

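```bash
cat > h.py <<'E'
import numpy as np, cv2
from scipy.spatial.transform import Rotation as R
from workcell import manip
def ray(p,uv,z,T=None):
    K=np.array(p["camera_matrix"]); d=np.linalg.solve(K,[uv[0],uv[1],1]); d=d*[1,-1,-1]
    if T is None:
        Q=np.array(p["attitude"],float); M=R.from_quat(Q).as_matrix() if Q.size==4 else Q; e=np.array(p["eye"])
    else: M,e=T[:3,:3],T[:3,3]
    d=M@d; return e+d*(z-e[2])/d[2]
def wristT(o,p):
    W=np.eye(4); W[:3,:3]=R.from_quat(o["ee_rot"]).as_matrix(); W[:3,3]=o["position"]; return W@np.array(p["hand_eye"])
E
python3 - <<'E'
from h import *
p=manip.camera("top"); print([k for k in p])
for n,uv,z in[("roof",(330,97),.085),("roof",(419,113),.085),("roof",(405,193),.085),("roof",(316,176),.085),("barL",(331,214),.048),("barR",(373,221),.048),("panL",(317,189),.064),("panR",(396,202),.064)]:
    print(n,ray(p,uv,z).round(4))
for k in range(2):
  for n in("imager","drawer_handle","release_top"): print(n,[(np.round(d["at"],4).tolist(),round(d["score"],2)) for d in manip.tip_of(p,n)[:1]])
  p=manip.camera("top")
f=p["frame"][80:240,290:440,::-1]; cv2.imwrite("pics/top_crop.png",cv2.resize(f,None,fx=5,fy=3.75) if 0 else cv2.resize(f,None,fx=3.7,fy=3.7))
E
```

```text
['frame', 'camera_matrix', 'eye', 'attitude', 'shot']
roof [ 0.8235 -0.1404  0.085 ]
roof [ 0.7925 -0.3345  0.085 ]
roof [ 0.6144 -0.3019  0.085 ]
roof [ 0.6464 -0.1137  0.085 ]
barL [ 0.5719 -0.1481  0.048 ]
barR [ 0.5587 -0.2389  0.048 ]
panL [ 0.6228 -0.1167  0.064 ]
panR [ 0.5985 -0.2863  0.064 ]
imager [([0.7187, -0.2206, 0.0045], 0.63)]
drawer_handle [([0.5619, -0.1874, 0.0454], 0.95)]
release_top [([0.649, -0.1683, 0.057], 0.42)]
imager [([0.7196, -0.2227, 0.0035], 0.67)]
drawer_handle [([0.5631, -0.1858, 0.0471], 0.83)]
release_top [([0.6509, -0.1667, 0.058], 0.49)]
```

View pics/top_crop.png

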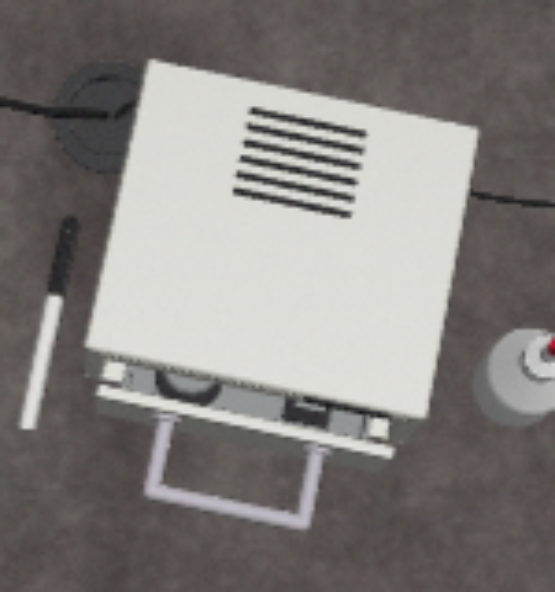

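```bash
python3 -m jog '{"offset":[[0.0154,-0.0382,0.002],[0.0154,-0.0382,0.002],[0.0154,-0.0382,0.002],[0.0154,-0.0382,0.002],[0.0154,-0.0382,0.002],[0.0154,-0.0382,0],[0.0154,-0.0382,0],[0.0154,-0.0382,0],[0.0154,-0.0382,0],[0.0154,-0.0382,0],[0.0154,-0.0382,0],[0.0154,-0.0382,0],[0.0154,-0.0382,0],[0.0154,-0.0382,0],[0.0154,-0.0382,0],[0.0154,-0.0382,0],[0.0154,-0.0382,0],[0.0154,-0.0382,0],[0.0154,-0.0382,0],[0.0154,-0.0382,0]],"yaw":[-3.765,-3.765,-3.765,-3.765,-3.765,-3.765,-3.765,-3.765,-3.765,-3.765,-3.765,-3.765,-3.765,-3.765,-3.765,-3.765,-3.765,-3.765,-3.765,-3.765],"jaw":[0.6,0.6,0.6,0.6,0.6,0.6,0.6,0.6,0.6,0.6,0.6,0.6,0.6,0.6,0.6,0.6,0.6,0.6,0.6,0.6]}' 40
python3 -m jog '{"offset":[[0,0,0],[0,0,0],[0,0,0]],"yaw":[0,0,0],"jaw":[0.6,0.6,0.6]}'
python3 - <<'E'
from h import *
o=manip.get_obs(); p=manip.camera("wrist"); T=wristT(o,p)
print(np.round(o["joint_pos"],2),R.from_quat(o["ee_rot"]).as_matrix().round(3))
print([(np.round(d["at"],4).tolist(),round(d["score"],2)) for d in manip.tip_of(p,"drawer_handle")[:1]])
cv2.imwrite("pics/w1.png",p["frame"][:,:,::-1]); np.savez("w1.npz",T=T,K=p["camera_matrix"])
E
```

```text
clock: 2.92
position: [0.5651, -0.1958, 0.2156]
ee_rot: [0.764, 0.645, 0.0, 0.0]
ft_force: [0.3, 0.0, -0.0]
grip_width: 0.402
grasp_force: 0.0
clock: 3.17
position: [0.5644, -0.1937, 0.215]
ee_rot: [0.763, 0.646, -0.0, -0.0]
ft_force: [-1.1, 0.9, -0.1]
grip_width: 0.402
grasp_force: 0.0
[-0.3   0.3   0.69  1.56 -0.2   1.35  0.24] [[ 0.165  0.986 -0.001]
 [ 0.986 -0.165  0.   ]
 [ 0.    -0.001 -1.   ]]
[([0.5628, -0.1939, 0.0472], 0.83)]
```

View pics/w1.png

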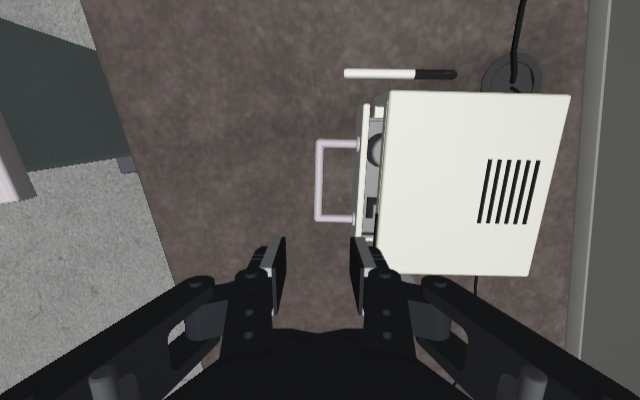

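```bash
python3 - <<'E'
from h import *
d=np.load("w1.npz"); p={"camera_matrix":d["K"]}
for n,uv,z in[("barL",(320,144),.048),("barR",(318.5,217),.048),("panL",(364,104),.064),("panR",(359,239),.064),("roofFL",(389,92),.085),("roofFR",(375,275),.085)]:
    print(n,ray(p,uv,z,d["T"]).round(4))
E
```

```text
barL [ 0.576  -0.1495  0.048 ]
barR [ 0.5598 -0.2359  0.048 ]
panL [ 0.6285 -0.1153  0.064 ]
panR [ 0.6038 -0.2659  0.064 ]
roofFL [ 0.6505 -0.1092  0.085 ]
roofFR [ 0.6145 -0.3042  0.085 ]
```

```bash
python3 -m jog '{"offset":[[0.002,0,-0.03],[0,0,-0.035],[0,0,-0.035],[0,0,-0.03],[0,0,-0.02],[0,0,-0.015],[0,0,-0.01],[0,0,-0.009],[0,0,0],[0,0,0]],"yaw":[-0.5,0,0,0,0,0,0,0,0,0],"jaw":[0.6,0.6,0.6,0.6,0.6,0.6,0.6,0.6,0.6,0.6]}' 40
python3 -m jog '{"offset":[[0,0,0],[0,0,0],[0,0,0],[0,0,0],[0,0,0],[0,0,0]],"yaw":[0,0,0,0,0,0],"jaw":[1,1,1,1,1,1]}' 40
```

```text
clock: 4.1
position: [0.5668, -0.1936, 0.0319]
ee_rot: [0.766, 0.643, 0.0, 0.0]
ft_force: [-0.2, -0.7, -0.2]
grip_width: 0.4
grasp_force: 0.0
clock: 4.6
position: [0.5665, -0.1941, 0.0315]
ee_rot: [0.766, 0.643, 0.0, 0.0]
ft_force: [0.2, -0.0, 0.6]
grip_width: 0.001
grasp_force: 0.0
```

```bash
python3 - <<'E'
from h import *
o=manip.get_obs()
a=manip.camera("wrist"); b=manip.camera("top"); c=manip.camera("scene")
for q in(a,b,c): print([(np.round(d["at"],4).tolist(),round(d["score"],2)) for d in manip.tip_of(q,"drawer_handle")[:1]])
s=cv2.resize(c["frame"][100:300,280:500],(440,400))
cv2.imwrite("pics/g1.png",cv2.resize(np.vstack([a["frame"][100:,170:610],s])[:,:,::-1],None,fx=.85,fy=.85))
E
```

```text
[([0.5642, -0.1936, 0.0452], 0.86)]
[]
[([0.5691, -0.1924, 0.0435], 0.95)]
```

View pics/g1.png

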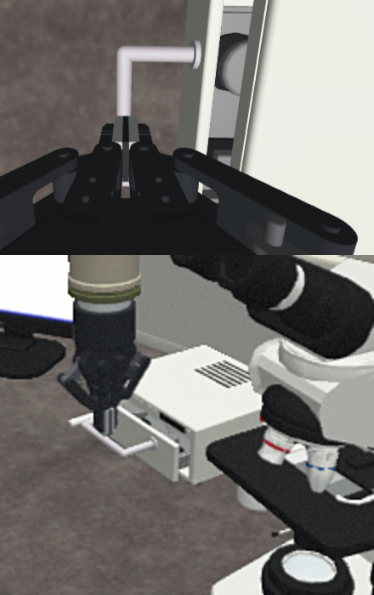

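```bash
python3 - <<'E'
from h import *
a=manip.camera("wrist"); c=manip.camera("scene")
s=cv2.resize(c["frame"][160:240,310:400],(540,480),interpolation=cv2.INTER_CUBIC)
w=cv2.resize(a["frame"][200:320,260:390],(260,240))
cv2.imwrite("pics/g2.png",np.hstack([s,np.vstack([w,w*0])])[:,:,::-1])
e=np.array(c["eye"]);M=R.from_quat(c["attitude"]).as_matrix();K=np.array(c["camera_matrix"])
for X in([.5665,-.194,.0315],[.5665,-.194,.0505],[.5675,-.193,.048]):
    v=M.T@(np.array(X)-e)*[1,-1,-1]; q=K@v; q=q/q[2]; print(X,q[:2].round(1),((q[:2]-[310,160])*6).round())
E
```

```text
[0.5665, -0.194, 0.0315] [341.6 214.2] [189. 325.]
[0.5665, -0.194, 0.0505] [341.5 206.6] [189. 280.]
[0.5675, -0.193, 0.048] [341.5 207.3] [189. 284.]
```

View pics/g2.png

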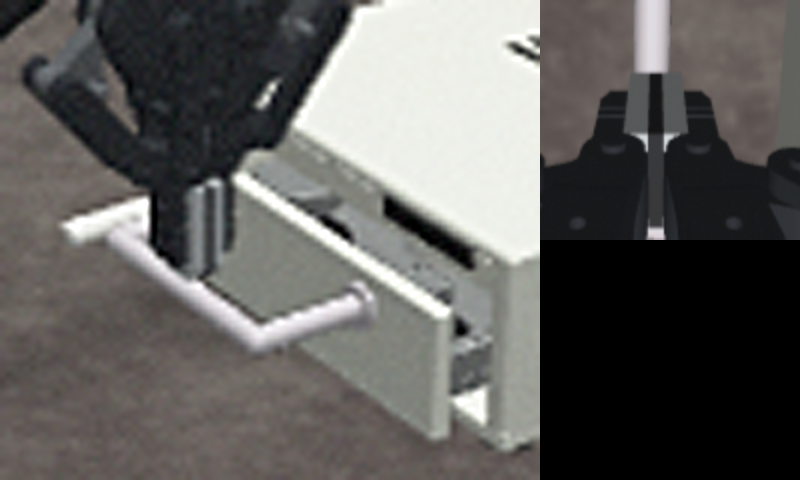

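```bash
python3 - <<'E'
from h import *
print("t2g",manip.tcp_to_grasp)
a=manip.camera("wrist"); H=np.array(a["hand_eye"]); K=np.array(a["camera_matrix"]); print(H.round(3))
for z in(0,-.01,-.019,-.03,-.04):
  for y in (0,):
    v=H[:3,:3].T@(np.array([0,y,z])-H[:3,3])*[1,-1,-1]; q=K@v; print(z,(q[:2]/q[2]).round(1))
E
```

```text
t2g 0.0187
[[-0.     0.965  0.262  0.066]
 [ 1.    -0.     0.001  0.002]
 [ 0.001  0.262 -0.965 -0.168]
 [ 0.     0.     0.     1.   ]]
0 [315.2 234.8]
-0.01 [315. 241.]
-0.019 [314.9 247.3]
-0.03 [314.7 255.9]
-0.04 [314.5 264.8]
```

```bash
python3 -m jog '{"offset":[[0,0,0],[0,0,0],[0,0,0],[0,0,0],[0,0,-0.004],[0,0,-0.004],[0,0,-0.004],[0,0,0]],"yaw":[0,0,0,0,0,0,0,0],"jaw":[0.6,0.6,0.6,0.6,0.6,0.6,0.6,0.6]}' 40
python3 - <<'E'
from h import *
a=manip.camera("wrist"); c=manip.camera("scene")
s=cv2.resize(c["frame"][160:240,310:400],(450,400),interpolation=cv2.INTER_CUBIC)
w=cv2.resize(a["frame"][180:330,230:410],(336,280)); w=np.vstack([w,np.zeros((120,336,3),np.uint8)])
cv2.imwrite("pics/g3.png",np.hstack([s,w])[:,:,::-1])
E
```

```text
clock: 5.72
position: [0.5658, -0.1937, 0.0181]
ee_rot: [0.766, 0.643, -0.0, -0.001]
ft_force: [-0.6, 0.3, 0.3]
grip_width: 0.401
grasp_force: 0.0
```

View pics/g3.png

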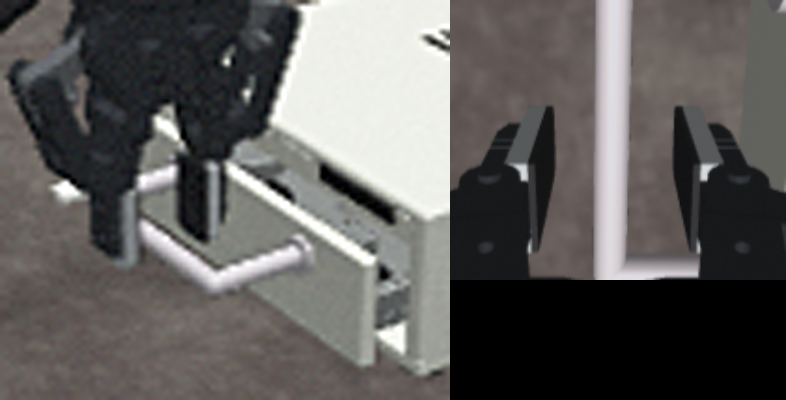

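```bash
python3 -m jog '{"offset":[[0,0,-0.004],[0,0,-0.003],[0,0,0],[0,0,0],[0,0,0],[0,0,0],[0,0,0],[0,0,0]],"yaw":[0,0,0,0,0,0,0,0],"jaw":[0.6,0.6,1,1,1,1,1,1]}' 40
```

```text
clock: 6.48
position: [0.5662, -0.194, 0.0122]
ee_rot: [0.766, 0.643, -0.0, -0.0]
ft_force: [-1.5, 0.0, -1.9]
grip_width: 0.096
grasp_force: 38.9
```

```bash
python3 -m jog '{"offset":[[-0.005,0.0009,0],[-0.0098,0.0017,0],[-0.0098,0.0017,0],[-0.0098,0.0017,0],[-0.0098,0.0017,0],[-0.0098,0.0017,0],[-0.0098,0.0017,0],[-0.0098,0.0017,0],[-0.0098,0.0017,0],[-0.005,0.0009,0],[0,0,0]],"yaw":[0,0,0,0,0,0,0,0,0,0,0],"jaw":[1,1,1,1,1,1,1,1,1,1,1]}' 40
python3 -m jog '{"offset":[[-0.002,0.0003,0],[-0.002,0.0003,0],[0,0,0]],"yaw":[0,0,0],"jaw":[1,1,1]}'
python3 -m jog '{"offset":[[-0.002,0.0003,0],[-0.002,0.0003,0],[0,0,0]],"yaw":[0,0,0],"jaw":[1,1,1]}'
```

```text
clock: 7.4
position: [0.477, -0.1768, 0.0122]
ee_rot: [0.766, 0.643, 0.001, -0.001]
ft_force: [-1.5, 5.8, -1.9]
grip_width: 0.095
grasp_force: 40.0
clock: 7.65
position: [0.474, -0.1762, 0.0122]
ee_rot: [0.766, 0.643, 0.001, -0.001]
ft_force: [2.7, 6.1, -5.0]
grip_width: 0.096
grasp_force: 39.7
clock: 7.9
position: [0.4702, -0.1755, 0.0122]
ee_rot: [0.766, 0.643, 0.001, -0.001]
ft_force: [2.2, 7.0, -5.2]
grip_width: 0.098
grasp_force: 39.7
```

```bash
python3 -m jog '{"offset":[[-0.002,0.0006,0.0003],[-0.002,0.0006,0.0003],[0,0,0]],"yaw":[0,0,0],"jaw":[1,1,1]}'
python3 -m jog '{"offset":[[-0.002,0.0005,0],[-0.002,0.0005,0],[0,0,0]],"yaw":[0,0,0],"jaw":[1,1,1]}'
python3 -m jog '{"offset":[[-0.002,0.0004,0],[-0.002,0.0004,0],[0,0,0]],"yaw":[0,0,0],"jaw":[1,1,1]}'
```

```text
clock: 8.15
position: [0.4653, -0.1745, 0.0122]
ee_rot: [0.766, 0.643, 0.0, -0.001]
ft_force: [1.7, 5.1, -10.1]
grip_width: 0.098
grasp_force: 39.2
clock: 8.4
position: [0.4613, -0.1738, 0.0122]
ee_rot: [0.766, 0.643, 0.0, -0.001]
ft_force: [2.9, 5.2, -10.0]
grip_width: 0.092
grasp_force: 39.2
clock: 8.65
position: [0.4608, -0.1737, 0.0126]
ee_rot: [0.766, 0.643, 0.002, 0.003]
ft_force: [20.0, -0.7, -33.7]
grip_width: 0.09
grasp_force: 38.8
```

```bash
python3 -m jog '{"offset":[[0.0015,-0.0003,-0.0008],[0.0008,0,-0.0004],[0,0,0]],"yaw":[0,0,0],"jaw":[1,1,1]}'
```

```text
clock: 8.9
position: [0.461, -0.1737, 0.0122]
ee_rot: [0.766, 0.643, 0.001, -0.0]
ft_force: [1.0, 6.2, 1.2]
grip_width: 0.095
grasp_force: 42.1
```

```bash
python3 -m jog '{"offset":[[0,0,0],[0,0,0],[0,0,0],[0,0,0.005],[0,0,0.02],[0,0,0.03],[0,0,0.03],[0,0,0.03],[0,0,0.02],[0,0,0],[0,0,0]],"yaw":[0,0,0,0,0,0,0,0,0,0,0],"jaw":[0.6,0.6,0.6,0.6,0.6,0.6,0.6,0.6,0.6,0.6,0.6]}' 40
python3 - <<'E'
from h import *
o=manip.get_obs(); a=manip.camera("wrist"); b=manip.camera("top"); c=manip.camera("scene")
print(o["position"].round(4) if hasattr(o["position"],"round") else o["position"])
for n in("drawer_handle","release_top","key_top"):
  for k,q in zip("wts",(a,b,c)): print(n,k,[(np.round(d["at"],4).tolist(),round(d["score"],2)) for d in manip.tip_of(q,n)[:1]])
np.savez("w2.npz",T=wristT(o,a),K=a["camera_matrix"])
t=cv2.resize(b["frame"][130:260,290:420],(390,390),interpolation=cv2.INTER_CUBIC)
w=cv2.resize(a["frame"],(400,250)); w=np.vstack([w,np.zeros((140,400,3),np.uint8)])
cv2.imwrite("pics/g4.png",np.hstack([t,w])[:,:,::-1])
E
```

```text
clock: 9.82
position: [0.4609, -0.175, 0.1479]
ee_rot: [0.766, 0.643, 0.001, 0.001]
ft_force: [-0.5, 0.3, -0.4]
grip_width: 0.399
grasp_force: 0.0
[ 0.4609 -0.175   0.1479]
drawer_handle w [([0.4587, -0.1734, 0.0465], 0.67)]
drawer_handle t []
drawer_handle s [([0.4632, -0.1735, 0.0472], 0.84)]
release_top w [([0.5409, -0.1494, 0.0555], 0.74)]
release_top t [([0.5471, -0.1439, 0.0597], 0.61)]
release_top s [([0.5448, -0.1528, 0.0572], 0.46)]
key_top w [([0.5307, -0.2262, 0.0458], 0.62)]
key_top t []
key_top s [([0.5331, -0.2212, 0.0458], 0.41)]
```

View pics/g4.png

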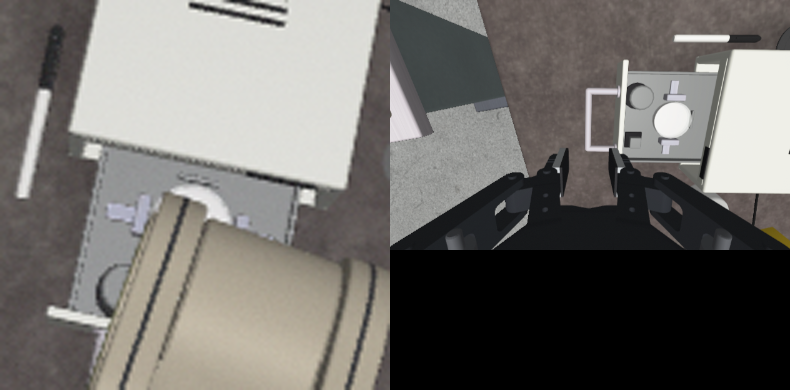

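```bash
python3 -m jog '{"offset":[[0.02,0.006,0],[0.03,0.009,0],[0.023,0.006,0],[0.01,0.003,0],[0,0,-0.03],[0,0,-0.03],[0,0,-0.015],[0,0,0],[0,0,0]],"yaw":[-0.4,0,0,0,0,0,0,0,0],"jaw":[1,1,1,1,1,1,1,1,1]}' 40
python3 - <<'E'
from h import *
o=manip.get_obs(); a=manip.camera("wrist"); c=manip.camera("scene")
for k,q in zip("ws",(a,c)): print(k,[(np.round(d["at"],4).tolist(),round(d["score"],2)) for d in manip.tip_of(q,"release_top")[:1]])
s=cv2.resize(c["frame"][140:250,300:420],(480,440),interpolation=cv2.INTER_CUBIC)
w=cv2.resize(a["frame"][130:330,230:390],(320,400)); w=np.vstack([w,np.zeros((40,320,3),np.uint8)])
cv2.imwrite("pics/g5.png",np.hstack([s,w])[:,:,::-1])
E
```

```text
clock: 11.17
position: [0.5428, -0.151, 0.0716]
ee_rot: [0.769, 0.64, -0.001, -0.0]
ft_force: [-0.1, -0.2, 0.5]
grip_width: 0.001
grasp_force: 0.0
w [([0.541, -0.1496, 0.0549], 0.77)]
s [([0.544, -0.1492, 0.0563], 0.46)]
```

View pics/g5.png

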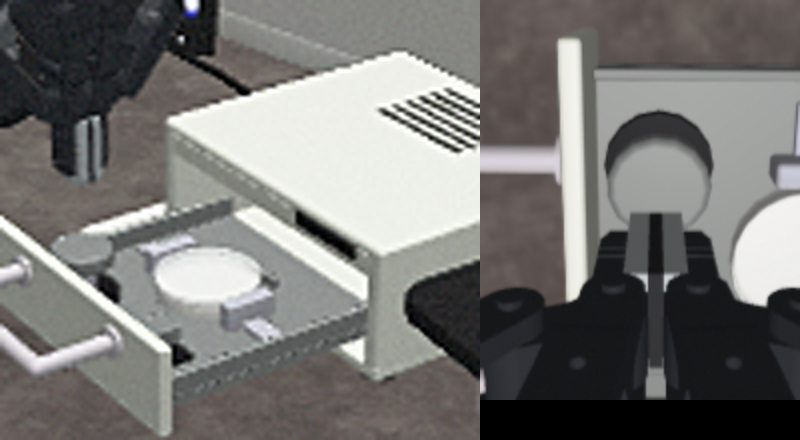

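```bash
python3 - <<'E'
from h import *
a=manip.camera("wrist"); H=np.array(a["hand_eye"]); K=np.array(a["camera_matrix"])
for z in(0,.015,.035,.045):
    v=H[:3,:3].T@(np.array([0,0,z])-H[:3,3])*[1,-1,-1]; q=K@v; q=q[:2]/q[2]; print("w",z,q.round(1),((q-[230,130])*2+[480,0]).round())
c=manip.camera("scene")
e=np.array(c["eye"]);M=R.from_quat(c["attitude"]).as_matrix();K=np.array(c["camera_matrix"])
for X in([.5428,-.151,.0716],[.5428,-.151,.0916],[.5428,-.151,.057],[.544,-.151,.057]):
    v=M.T@(np.array(X)-e)*[1,-1,-1]; q=K@v; q=q[:2]/q[2]; print(X,((q-[300,140])*4).round())
E
```

```text
w 0 [315.2 234.8] [650. 210.]
w 0.015 [315.4 226.7] [651. 193.]
w 0.035 [315.6 217.5] [651. 175.]
w 0.045 [315.7 213.5] [651. 167.]
[0.5428, -0.151, 0.0716] [ 79. 220.]
[0.5428, -0.151, 0.0916] [ 78. 187.]
[0.5428, -0.151, 0.057] [ 79. 244.]
[0.544, -0.151, 0.057] [ 81. 243.]
```

```bash
python3 -m jog '{"offset":[[0.001,-0.001,-0.01],[0,0,-0.01],[0,0,-0.005],[0,0,-0.003],[0,0,0],[0,0,0]],"yaw":[0,0,0,0,0,0],"jaw":[1,1,1,1,1,1]}'
python3 -m jog '{"offset":[[0,0,-0.002],[0,0,0],[0,0,0]],"yaw":[0,0,0],"jaw":[1,1,1]}'
python3 -m jog '{"offset":[[0,0,-0.002],[0,0,0],[0,0,0]],"yaw":[0,0,0],"jaw":[1,1,1]}'
```

```text
clock: 11.97
position: [0.5442, -0.1518, 0.0435]
ee_rot: [0.768, 0.64, -0.0, -0.0]
ft_force: [0.1, -0.2, 0.3]
grip_width: -0.005
grasp_force: 0.0
clock: 12.22
position: [0.5444, -0.1517, 0.0419]
ee_rot: [0.768, 0.64, 0.0, 0.0]
ft_force: [0.2, 0.0, -0.4]
grip_width: -0.0
grasp_force: 0.0
clock: 12.47
position: [0.5443, -0.1517, 0.0397]
ee_rot: [0.768, 0.64, -0.0, -0.0]
ft_force: [-0.1, -0.4, -0.1]
grip_width: -0.0
grasp_force: 0.0
```

```bash
python3 -m jog '{"offset":[[0,0,-0.0015],[0,0,0],[0,0,0]],"yaw":[0,0,0],"jaw":[1,1,1]}'
python3 -m jog '{"offset":[[0,0,-0.0015],[0,0,0],[0,0,0]],"yaw":[0,0,0],"jaw":[1,1,1]}'
python3 -m jog '{"offset":[[0,0,-0.0015],[0,0,0],[0,0,0]],"yaw":[0,0,0],"jaw":[1,1,1]}'
python3 -m jog '{"offset":[[0,0,-0.0015],[0,0,0],[0,0,0]],"yaw":[0,0,0],"jaw":[1,1,1]}'
```

```text
clock: 12.72
position: [0.5443, -0.1517, 0.0381]
ee_rot: [0.768, 0.64, -0.0, -0.0]
ft_force: [0.7, -0.4, 0.7]
grip_width: -0.001
grasp_force: 0.0
clock: 12.97
position: [0.5443, -0.1517, 0.0366]
ee_rot: [0.768, 0.64, -0.0, -0.0]
ft_force: [0.6, 0.3, 0.7]
grip_width: -0.003
grasp_force: 0.0
clock: 13.22
position: [0.5443, -0.1517, 0.0351]
ee_rot: [0.768, 0.64, -0.0, -0.0]
ft_force: [-0.1, -0.1, 0.2]
grip_width: 0.0
grasp_force: 0.0
clock: 13.47
position: [0.5443, -0.1517, 0.0336]
ee_rot: [0.768, 0.64, -0.0, -0.0]
ft_force: [0.2, -0.3, 0.3]
grip_width: -0.002
grasp_force: 0.0
```

```bash
python3 -m jog '{"offset":[[0,0,-0.0015],[0,0,0],[0,0,0]],"yaw":[0,0,0],"jaw":[1,1,1]}' | sed -n '2p;4p'
python3 -m jog '{"offset":[[0,0,-0.0015],[0,0,0],[0,0,0]],"yaw":[0,0,0],"jaw":[1,1,1]}'| sed -n '2p;4p'
python3 -m jog '{"offset":[[0,0,-0.0015],[0,0,0],[0,0,0]],"yaw":[0,0,0],"jaw":[1,1,1]}'| sed -n '2p;4p'
```

```text
position: [0.5443, -0.1517, 0.0321]
ft_force: [-0.6, -1.0, -0.2]
position: [0.5445, -0.1517, 0.0309]
ft_force: [0.3, -0.9, 2.5]
position: [0.5445, -0.1518, 0.0294]
ft_force: [0.7, 0.1, 3.7]
```

```bash
python3 - <<'E'
from h import *
a=manip.camera("wrist"); c=manip.camera("scene")
s=cv2.resize(c["frame"][150:230,290:380],(450,400),interpolation=cv2.INTER_CUBIC)
w=cv2.resize(a["frame"][130:330,230:390],(320,400))
cv2.imwrite("pics/g6.png",np.hstack([s,w])[:,:,::-1])
E
```

```text
(no output)
```

View pics/g6.png

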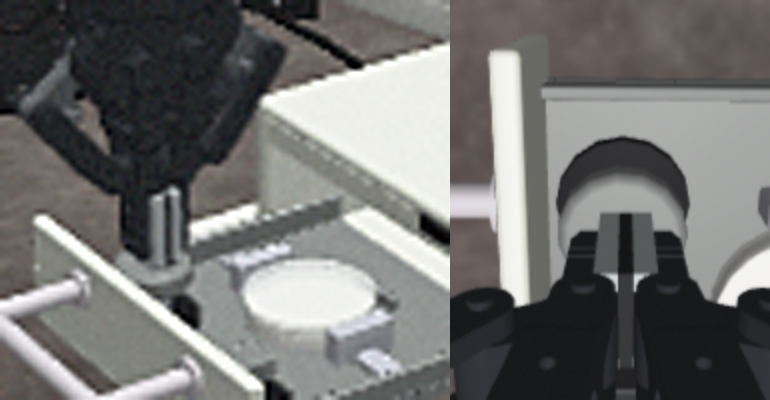

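```bash
python3 -m jog '{"offset":[[0,0,-0.0015],[0,0,-0.0015],[0,0,0],[0,0,0]],"yaw":[0,0,0,0],"jaw":[1,1,1,1]}' | sed -n '2p;4p'
python3 -m jog '{"offset":[[0,0,-0.0015],[0,0,-0.0015],[0,0,0],[0,0,0]],"yaw":[0,0,0,0],"jaw":[1,1,1,1]}' | sed -n '2p;4p'
```

```text
position: [0.5445, -0.1518, 0.0263]
ft_force: [-0.8, 0.7, 4.8]
position: [0.5446, -0.1518, 0.0234]
ft_force: [-1.0, 0.0, 7.4]
```

```bash
python3 -m jog '{"offset":[[0,0,-0.0007],[0,0,0],[0,0,0],[0,0,0],[0,0,0],[0,0,0],[0,0,0]],"yaw":[0,0,0,0,0,0,0],"jaw":[1,1,1,1,1,1,1]}' | sed -n '1,2p;4p'
python3 - <<'E'
from h import *
a=manip.camera("wrist"); c=manip.camera("scene"); b=manip.camera("top")
for n in("release_top","drawer_handle","wash_bottle","marker","timer"):
  for k,q in zip("wst",(a,c,b)): print(n,k,[(np.round(d["at"],4).tolist(),round(d["score"],2)) for d in manip.tip_of(q,n)[:1]])
print([np.round(manip.get_obs()["ft_force"],1)])
s=cv2.resize(c["frame"][150:230,290:380],(450,400),interpolation=cv2.INTER_CUBIC)
w=cv2.resize(a["frame"][130:330,230:390],(320,400))
cv2.imwrite("pics/g7.png",np.hstack([s,w])[:,:,::-1])
E
```

```text
clock: 15.57
position: [0.5446, -0.1518, 0.0228]
ft_force: [-1.4, 0.2, 6.9]
release_top w [([0.5427, -0.1509, 0.0497], 0.82)]
release_top s [([0.5457, -0.1531, 0.0445], 0.46)]
release_top t []
drawer_handle w [([0.4587, -0.1752, 0.0451], 0.78)]
drawer_handle s [([0.4648, -0.172, 0.0442], 0.96)]
drawer_handle t [([0.459, -0.1682, 0.0497], 0.55)]
wash_bottle w []
wash_bottle s [([0.6477, -0.3722, -0.0019], 0.59)]
wash_bottle t [([0.65, -0.3723, -0.0035], 0.87)]
marker w [([0.6811, -0.084, 0.0003], 0.57)]
marker s [([0.6855, -0.0795, -0.0016], 0.47)]
marker t [([0.6803, -0.0851, 0.0037], 0.61)]
timer w []
timer s [([0.4608, 0.1027, -0.0011], 0.88)]
timer t [([0.4609, 0.1037, -0.0045], 0.67)]
[array([-0.7,  1.4,  7.5])]
```

View pics/g7.png

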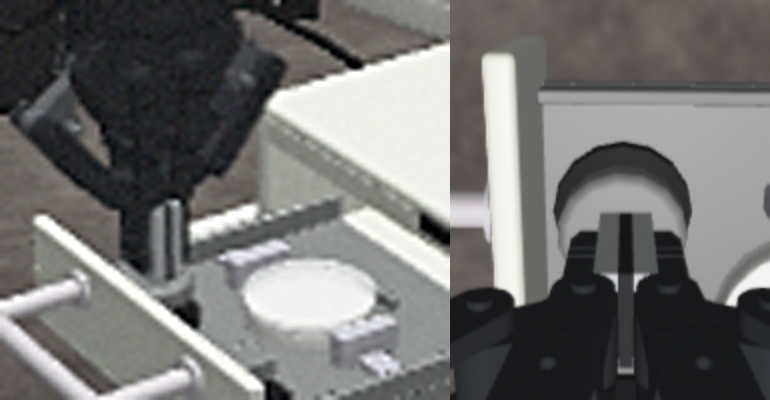

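The last picture shows the release pressed about 8 mm down at (170,290), with both jaws moved away from the dish at (250,260) and (365,335). The drawer is still fully out, and the bottle, marker and timer are where they were.

```bash
python3 -c "
from workcell import manip
print(manip.hand_in())"
```

```text
the job is handed in; nothing more can be done
None
```

I handed the job in with the drawer out at its stop and the fingers holding the clamp release about 8 mm down (about 7.5 N at the wrist); the jaws are open, and the key, bottle, timer and marker were left alone.

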